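# Squeeze-and-turn cap of the blasting-media pot

### The arm

A 6-joint arm with a two-finger parallel gripper is mounted at the origin on the work surface. World frame = base frame: x ahead of the robot, y to its left, z up, the work surface at z = 0. Lengths are in m, angles in rad, forces in N, time in s.
With the tool pointing down it reaches from about 0.35 to 0.875 m from the base axis. Payload 4.2 kg.
Tool frame: the origin (TCP) lies at the very end of the fingers, on their centre line; the grasp point (between the pads) lies 19 mm behind it; z points along the fingers, y is the direction in which the jaws open and shut (so a half turn about z gives the same grasp; the last joint's range is limited). The gripper opens to 85 mm and grips with 20 to 120 N. Pads are 22 mm wide; open, the fingers measure 114 mm over their backs; the gripper's body (76 mm by 85 mm) begins 54 mm behind the grasp point. The pads swing forward as they close: fully open they stand 13 mm farther back than shut.
Start: joints at [-1.046, 0.385, 0.008, 0, -1.194, -0.259], TCP at [0.164, -0.603, 0.231] pointing down, gripper open.
Joint ranges: [-3.14, 3.14], [-1.21, 2.06], [-1.07, 1.41], [-3.16, 2.05], [-2.99, -0.16], [-3.1, 3.1]. Speed limits (rad/s): [2.79, 2.79, 3.14, 3.14, 3.14, 3.14].

### API

Orientations are given as [roll, pitch, yaw] about the fixed x, y, z axes, in that order (R = Rz(yaw) Ry(pitch) Rx(roll)).
In Python, from plant import * gives the robot as it stands.
- The arm moves only by the shell command python3 -m crank 'ROWS' [FORCE]. ROWS is JSON, one flat list of numbers, 7 for each row, row after row: the shift along the tool's x, y, z in m, then the turn, a rotation vector about the tool's x, y, z in rad, then the gripper's target within -1 to 1 (shut at 1, half-way at 0, fully open at -1). A call has 1 to 5 rows; each row is the pose to reach, as a shift and turn from the pose measured when the call began, along the tool's axes at that moment; what a row does not reach only later rows make up. A row lasts 1/12 s, in which the tool goes at most 41.7 mm and 7.16 degrees, less where a joint would pass 70% of its speed; a pose out of reach is approached as far as the arm can. A call with a gripper value outside its range is refused whole. The fingers move at their own pace and stop on an object; FORCE is the grip in N (left out, the last holds). Time passes only in rows, so rows that repeat a pose let the fingers close. It gives the time, the measured TCP pose, the force and the opening at its end, in the units of the state.
- state(): the state, without advancing time (a new reading comes with each control period).
- read_camera(name): name is "scene" or "top" or "wrist"; returns (picture, depth): 384x512x3 uint8, red, green, blue; 384x512 float32, m along the optical axis (not along the pixel's ray), 0 where there is no reading.
- get_calibration(name): a dict with "mtx" (3x3 intrinsics, pixels), "cam_to_world" (4x4, takes a point from camera to world coordinates); the wrist camera has in their place "tool_from_camera" (4x4, takes a point from camera to tool coordinates, whose origin is the TCP and whose axes are the flange's). Camera axes: x right, y down, z forward; pixel columns grow to the right and rows downward; lengths in m; the calibration is good to about 2 mm. A picture is of the moment at which its call begins: read the wrist's pose just before it. get_calibration takes no time and is no camera call.
- close_job(): hands the job in, once; it reports no verdict.
The state is a dict: "clock": time; "joint_positions": joint angles; "qd": joint speeds; "joint_efforts": joint torques, N m; "position": TCP position; "tcp_rot": TCP orientation; "wrist_force": force on the tool from outside, world axes, zero at the start; "ft_torque": the same for the moment, N m; "gripper_width": finger opening in m.
Only numpy, scipy, OpenCV 4.12 (cv2) and the standard library are available. Lean on these libraries where they do the work, as an engineer would, in place of code of your own. Each camera call takes 0.05 s, during which the arm holds its last target.

### The job

Open the media pot whose cap has two upright side tabs: squeeze the tabs together gently, and keeping them squeezed turn the cap anticlockwise (seen from above) until you feel it come up against its stop, without wrenching it there. Then lift the cap straight off, set it down upright in the shallow tray without dropping it and let go. Do not force the pot or crush the tabs, and leave the other things on the bench where they are.

Things in the scene. Friction and masses are not known exactly. Their poses are not given: they have to be found in the camera images.
- cap_grip (a point): Where to pinch the cap: on its axis, 32 mm above its underside, half-way up the free upper part of its two tabs. Axes are the cap's: z up, tabs at +y and -y. Over the tabs' outer faces it measures 60 mm along y at rest, 50 mm squeezed home. Turning anticlockwise from above (about +z) opens it.
- cap_base (a point): Centre of the cap's underside, which rests on the pot's flange. The cap is an aluminium drum, 42 mm in diameter, 26 mm high, about 0.15 kg, over the pot's 20 mm high neck, with some 1.5 mm of play. Two lugs inside hold it down until turned; lift it at least 25 mm, better 60, to clear the neck.
- tab_a (a joint): Tab on the cap's +y side: black upright paddle 20 mm wide (along x), 4 mm thick, 11 to 42 mm above the cap's underside, with a narrower foot. Value: how far it is pushed in, m; 0 at rest, 0.005 home. Its foot clears the posts from 0.004. A spring resists with 5 N at rest, 10 N when home. A finger force of 15 to 25 N is right; over 45 N crushes it.
- tab_b (a joint): The same tab on the cap's -y side; values as for tab_a. Both must be in, and stay in, for the cap to turn.
- pot: Media pot, fixed on the bench: round, grey, 96 mm in diameter, two steel bands. Origin at the centre of its underside, z up; its axes are those of the locked cap. More than 40 N on it or its lock, by pushing, wrenching at the stop or pulling while locked, does damage. A like pot with a plain round cap without tabs stands elsewhere; leave it alone.
- pot_top (a point): Centre of the upper face of the pot's flange (72 mm in diameter), 76 mm above the bench. Four posts 8 mm high on it, two at each of +y and -y, hold the tabs' feet between them while locked: keep fingertips 9 mm or more above the flange.
- pot_lock (a point): Point on the axis, 10 mm above the flange, at the height of the hidden lock. The turn from locked meets a sprung stop somewhere from 33 to 80 degrees, unlike from pot to pot and not visible; the cap lifts only from 7 degrees before the stop (3 if pushed sideways). It yields from 0.12 N m, is rigid at 0.27 N m, 6 degrees on; before it drag is under 0.1 N m. Ease back 3 degrees before lifting, or it rubs.
- tray_in (a point): Centre of the inner floor of the shallow dark steel tray, fixed on the bench: 130 mm along its x, 150 mm along its y, rim 10 mm above the bench, walls 4 mm thick; the inner floor is 4 mm above the bench.
Not all that is in view belongs to the job. What is shaped like the part that bears cap_grip but red is not meant.

How it is judged:
On the way, in this order (a step that is already met when the one before it is completed fails the run):
1. with both tabs squeezed in and the cap still down on the pot, the cap has been turned at least 20 degrees from the locked position (angle between the x axis of cap_grip and the x axis of pot, either way round above 0.35 rad and z of cap_grip in the frame of pot below 0.114 m and value of joint each of tab_a, tab_b above 0.003 m and horizontal distance between cap_grip and pot below 0.01 m), for 0.1 s.
2. the cap has been lifted clear of the neck, held in the fingers (z of cap_grip in the frame of pot above 0.135 m and contact force between the fingers and cap above 0.5 N), for 0.1 s.
At the end, for the whole second after the job is handed in: The cap stands upright (within 7 degrees) on the tray's floor, its axis within 42 mm (along the tray's x) and 52 mm (along its y) of the tray's centre, at rest, its tabs sprung out again (pushed in less than 2 mm) (x of cap_grip in the frame of tray_in between -0.042 and 0.042 m and y of cap_grip in the frame of tray_in between -0.052 and 0.052 m and z of cap_grip in the frame of tray_in between 0.028 and 0.036 m and angle between cap_grip's own z axis and vertical below 0.12 rad and linear speed of cap below 0.02 m/s and value of joint each of tab_a, tab_b below 0.002 m); the robot touches nothing.
It fails at once if the pot, its neck or lock is loaded with more than 40 N (contact force between pot and anything else above 40 N).
It fails at once if a tab is crushed: a finger squeezes it with more than 45 N (contact force between the fingers and tab_a above 45 N or contact force between the fingers and tab_b above 45 N).
It fails at once if the cap is dropped: it falls faster than 0.5 m/s (more than about 13 mm) while not held (contact force between the fingers and cap below 0.1 N and linear speed of cap above 0.5 m/s).
It fails at once if a bystander is moved more than 30 mm (distance of any of jar, tape, driver, spanner, offcut, bar, bits from where it was at the start of the episode above 0.03 m).
It fails at once if the plain pot is pushed with more than 10 N (contact force between plain_pot and anything else above 10 N).
It also fails if it takes over 72 s, if anything falls off the work surface, if the arm or the gripper's body presses on something with over 40 N, if the wrist force passes 120 N, or if a joint passes its speed limit or range.

## Working session

There is one attempt and no reset: what is moved stays moved. The work goes in short steps, Python scripts to look and compute and a shell command to move; the robot and the scene stay as the last step left them, time stands still between calls to the robot, and variables do not carry over. Pictures are saved under pics/ and viewed, and the job is handed in when it is done.

```bash
mkdir -p pics; ls; python3 - <<'E'
from plant import *
import cv2,numpy as np
print(state())
for n in("scene","top"):
    im,d=read_camera(n); cv2.imwrite(f"pics/{n}0.png",im[:,:,::-1]); np.savez(f"{n}0.npz",im=im,d=d)
    c=get_calibration(n); print(n,c)
print(get_calibration("wrist"))
E
```

```text
pics
{'clock': 0.0, 'joint_positions': array([-1.04637807e+00,  3.85548578e-01,  6.61845670e-03, -4.98815985e-04,
       -1.19403251e+00, -2.58597359e-01]), 'qd': array([-0.00035722,  0.00041536,  0.0027885 , -0.00086874,  0.00088726,
       -0.00014386]), 'joint_efforts': array([-9.57484008e-04, -3.92290521e+01,  1.88405210e+01,  4.18633237e+00,
       -4.65627600e-03, -2.01936942e-06]), 'position': array([ 0.16404453, -0.60246781,  0.23022357]), 'tcp_rot': array([ 3.13937983e+00, -1.05967709e-04, -2.87595566e+00]), 'wrist_force': array([-0.17992957,  0.27828357, -0.27314956]), 'ft_torque': array([ 0.04116334, -0.04683999,  0.01673759]), 'gripper_width': 0.08549326947606009}
scene {'mtx': array([[474.57007995,   0.        , 260.67250349],
       [  0.        , 474.57007995, 186.55184307],
       [  0.        ,   0.        ,   1.        ]]), 'cam_to_world': array([[ 0.38094956,  0.57949597, -0.72045948,  1.29516684],
       [ 0.92454907, -0.23091443,  0.30312958, -0.37538578],
       [ 0.00929789, -0.78157722, -0.62373921,  0.74893548],
       [ 0.        ,  0.        ,  0.        , 
[... 269 characters left out ...]
0.99954061,  0.0091127 , -0.02890549, -0.04000545],
       [ 0.02670524, -0.18618169, -0.98215233,  0.85034154],
       [ 0.        ,  0.        ,  0.        ,  1.        ]])}
{'mtx': array([[294.55891477,   0.        , 256.89346157],
       [  0.        , 294.55891477, 192.22951466],
       [  0.        ,   0.        ,   1.        ]]), 'tool_from_camera': array([[ 1.02121996e-03, -9.61075160e-01, -2.76285169e-01,
         6.98307930e-02],
       [ 9.99999457e-01,  9.24573892e-04,  4.80063410e-04,
         4.69759451e-04],
       [-2.05930964e-04, -2.76285510e-01,  9.61075582e-01,
        -1.41627019e-01],
       [ 0.00000000e+00,  0.00000000e+00,  0.00000000e+00,
         1.00000000e+00]])}
```

View pics/scene0.png

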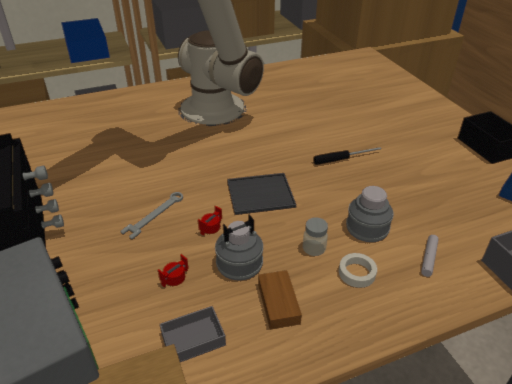

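View pics/top0.png

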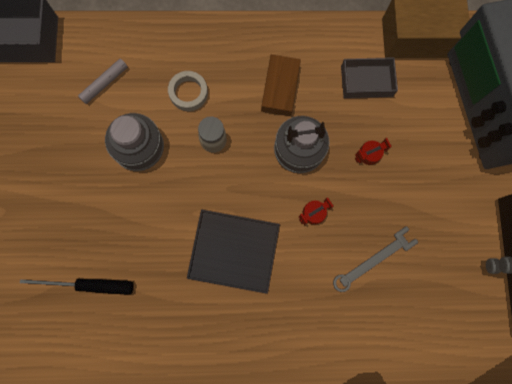

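The candidates for the capped pot are the grey pot with black tabs (top 302,143; scene 240,250) and the plain pot (top 134,140). The two red tabbed objects (top 372,152 and 316,212) are decoys. For the tray there is the flat dark plate (top 234,250) and a small bin (369,78). I'll enlarge both and measure.

```bash
cat > h.py <<'E'
import numpy as np,cv2
from plant import *
def ray(n,u,v,T=None):
    c=get_calibration(n); T=c["cam_to_world"] if T is None else T
    d=T[:3,:3]@np.linalg.inv(c["mtx"])@np.array([u,v,1.]); return T[:3,3],d
def plane(n,u,v,z,T=None):
    o,d=ray(n,u,v,T); return o+d*(z-o[2])/d[2]
def cloud(n,d,T=None):
    c=get_calibration(n); T=c["cam_to_world"] if T is None else T
    v,u=np.mgrid[:d.shape[0],:d.shape[1]]
    P=np.stack([(u-c["mtx"][0,2])/c["mtx"][0,0]*d,(v-c["mtx"][1,2])/c["mtx"][1,1]*d,d],-1)
    return P@T[:3,:3].T+T[:3,3]
E
python3 - <<'E'
from h import *
t=np.load("top0.npz");s=np.load("scene0.npz")
a=cv2.resize(t["im"][100:190,255:345],(400,400),interpolation=cv2.INTER_CUBIC)
b=cv2.resize(s["im"][200:290,195:285],(400,400),interpolation=cv2.INTER_CUBIC)
cv2.imwrite("pics/crop0.png",np.hstack([a,b])[:,:,::-1])
P=cloud("top",t["d"])
print("tray corners z=.01",*[plane("top",u,v,.01)[:2].round(3) for u,v in((202,211),(280,221),(269,292),(188,279))])
print("bin",[plane("top",u,v,.02)[:2].round(3) for u,v in((342,60),(395,60),(396,97),(345,97))])
# tray mask
g=t["im"].astype(int); m=((g.max(2)<75)&(g.max(2)-g.min(2)<18)).astype(np.uint8); m[:195]=0;m[305:]=0;m[:,:180]=0;m[:,290:]=0
cs,_=cv2.findContours(m,0,2); c=max(cs,key=cv2.contourArea); r=cv2.minAreaRect(c); print(r)
print([plane("top",*p,.01)[:2].round(4) for p in cv2.boxPoints(r)])
# black tabs mask
m=((g.max(2)<45)); m2=np.zeros_like(m); m2[110:155,275:335]=m[110:155,275:335]
sel=m2&(P[...,2]>.095); ys,xs=np.nonzero(sel)
print(len(xs)); print(np.c_[xs,ys,(P[sel]*1000).round(0)])
print("tray z",P[240:260,220:245,2].mean(), "bench",P[320:330,250:260,2].mean())
E
```

```text
tray corners z=.01 [0.53  0.034] [ 0.509 -0.11 ] [ 0.381 -0.087] [0.406 0.059]
bin [array([ 0.827, -0.24 ]), array([ 0.827, -0.345]), array([ 0.749, -0.342]), array([ 0.749, -0.242])]
((232.87799072265625, 250.95889282226562), (81.46673583984375, 69.95869445800781), 10.491477012634277)
[array([0.4077, 0.0616]), array([0.5332, 0.0397]), array([ 0.5039, -0.1087]), array([ 0.3793, -0.0827])]
157
[[ 322.  123.  661. -176.  117.]
 [ 321.  124.  662. -176.  111.]
 [ 322.  124.  660. -177.  116.]
 [ 320.  125.  663. -176.  102.]
 [ 321.  125.  660. -176.  110.]
 [ 322.  125.  658. -176.  117.]
 [ 323.  125.  658. -178.  117.]
 [ 290.  126.  656. -122.  117.]
 [ 320.  126.  660. -175.  106.]
 [ 321.  126.  659. -176.  110.]
 [ 322.  126.  657. -177.  114.]
 [ 323.  126.  656. -178.  119.]
 [ 289.  127.  654. -120.  118.]
 [ 290.  127.  654. -122.  119.]
 [ 317.  127.  659. -170.  105.]
 [ 318.  127.  658. -171.  106.]
 [ 319.  127.  658. -173.  106.]
 [ 320.  127.  659. -175.  105.]
 [ 321.  127.  658. -176.  107.]
 [ 322.  127.  656. -177.  113.]
 [ 323.  127.  654. -178.  118.]
 [ 289.  12
[... 3834 characters left out ...]
5. -178.  103.]
 [ 323.  135.  645. -180.  102.]
 [ 289.  136.  645. -122.   99.]
 [ 290.  136.  641. -122.  111.]
 [ 291.  136.  639. -123.  116.]
 [ 292.  136.  638. -125.  119.]
 [ 293.  136.  643. -128.  105.]
 [ 294.  136.  643. -130.  103.]
 [ 295.  136.  643. -132.  104.]
 [ 322.  136.  645. -179.   96.]
 [ 289.  137.  644. -122.   96.]
 [ 290.  137.  639. -122.  111.]
 [ 291.  137.  638. -123.  115.]
 [ 292.  137.  639. -125.  112.]
 [ 289.  138.  642. -122.   98.]
 [ 290.  138.  638. -122.  108.]
 [ 291.  138.  639. -124.  106.]
 [ 292.  138.  638. -126.  108.]
 [ 290.  139.  638. -123.  104.]
 [ 291.  139.  638. -125.  103.]]
tray z 0.004983844758758199 bench -0.0006722634717907072
```

View pics/crop0.png

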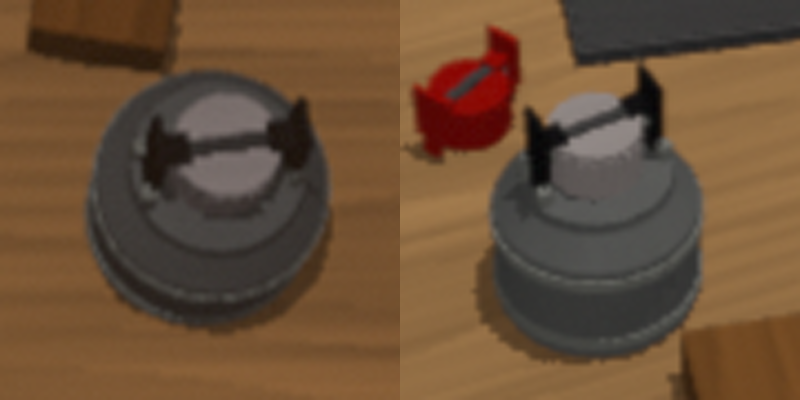

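The crop confirms it: the aluminium cap with two black upright tabs sits on the grey pot at top (302,143). The tray is the flat plate at (233,251), measuring about 127x151 mm. Next I'll check obstacle heights along the path.

```bash
cat >> h.py <<'E'
from scipy.spatial.transform import Rotation as Ro
def toolT(s=None):
    s=s or state(); T=np.eye(4); T[:3,:3]=Ro.from_euler("xyz",s["tcp_rot"]).as_matrix(); T[:3,3]=s["position"]; return T
def need(p,yaw):
    T=toolT(); R=Ro.from_euler("xyz",[np.pi,0,yaw]).as_matrix()
    print("shift",(T[:3,:3].T@(np.array(p)-T[:3,3])).round(4),"rotvec",Ro.from_matrix(T[:3,:3].T@R).as_rotvec().round(4))
E
python3 - <<'E'
from h import *
t=np.load("top0.npz");s=np.load("scene0.npz")
for n,q in(("top",t),("scene",s)):
    P=cloud(n,q["d"])[q["d"]>0]
    for x in np.arange(.0,.9,.1):
        r=[]
        for y in np.arange(-.7,.1,.1):
            m=(abs(P[:,0]-x-.05)<.05)&(abs(P[:,1]-y-.05)<.05)
            r.append(P[m,2].max().round(2) if m.sum()>5 else -1)
        print(round(x,1),r)
need([.65,-.15,.24],-3.02)
E
```

```text
0.0 [-1, -1, -1, -1, -1, -1, -1, -1]
0.1 [-1, -1, -1, -1, -1, -1, -1, -1]
0.2 [-1, np.float64(0.0), np.float64(0.01), np.float64(0.0), np.float64(0.0), np.float64(0.0), np.float64(0.0), np.float64(0.0)]
0.3 [-1, np.float64(0.03), np.float64(0.0), np.float64(0.0), np.float64(0.01), np.float64(0.0), np.float64(0.01), np.float64(0.01)]
0.4 [-1, np.float64(0.05), np.float64(0.1), np.float64(0.01), np.float64(0.01), np.float64(0.01), np.float64(0.01), np.float64(0.01)]
0.5 [-1, np.float64(0.06), np.float64(0.0), np.float64(0.0), np.float64(0.04), np.float64(0.04), np.float64(0.01), np.float64(0.01)]
0.6 [-1, np.float64(0.11), np.float64(0.16), np.float64(0.04), np.float64(0.04), np.float64(0.12), np.float64(0.07), np.float64(0.07)]
0.7 [-1, -1, np.float64(0.17), np.float64(0.03), np.float64(0.03), np.float64(0.05), np.float64(0.03), np.float64(0.03)]
0.8 [-1, -1, np.float64(0.17), np.float64(0.08), np.float64(0.03), np.float64(0.03), np.float64(0.03), np.float64(0.02)]
0.0 [-1, np.float64(0.01), np.float64(0.01), np.float64(0.01), np.float64(0.01), np.float64(0.01), np.float64(0.24), np.f
[... 446 characters left out ...]
4(0.19), np.float64(0.01), np.float64(0.01), np.float64(0.01), np.float64(0.01), np.float64(0.01)]
0.5 [-1, np.float64(0.2), np.float64(0.0), np.float64(0.0), np.float64(0.04), np.float64(0.04), np.float64(0.01), np.float64(0.01)]
0.6 [-1, np.float64(0.17), np.float64(0.17), np.float64(0.04), np.float64(0.05), np.float64(0.12), np.float64(0.07), np.float64(0.07)]
0.7 [-1, np.float64(0.17), np.float64(0.17), np.float64(0.03), np.float64(0.03), np.float64(0.06), np.float64(0.03), np.float64(0.03)]
0.8 [-1, np.float64(0.17), np.float64(0.17), np.float64(0.08), np.float64(0.03), np.float64(0.03), np.float64(0.03), np.float64(0.03)]
shift [-0.5877  0.3092 -0.0091] rotvec [ 0.0019 -0.0002  0.144 ]
```

```bash
python3 - <<'E'
from h import *
need([.26,-.42,.27],-3.02)
E
```

```text
shift [-0.1405  0.151  -0.0394] rotvec [ 0.0019 -0.0002  0.144 ]
```

```bash
python3 -m crank '[-0.015,0.02,-0.03,0,0,0.03,-1, -0.045,0.05,-0.04,0,0,0.06,-1, -0.075,0.08,-0.04,0,0,0.09,-1, -0.105,0.115,-0.04,0,0,0.12,-1, -0.14,0.15,-0.04,0,0,0.144,-1]' 20
python3 - <<'E'
from h import *
need([.65,-.15,.24],-3.02)
E
```

```text
clock: 0.52
position: [0.2526, -0.4322, 0.2703]
tcp_rot: [3.139, -0.0, -3.022]
wrist_force: [0.8, 0.1, 0.0]
gripper_width: 0.0854
shift [-0.4282  0.2329  0.0307] rotvec [ 0.0026 -0.0004 -0.0025]
```

```bash
python3 -m crank '[-0.035,0.02,0,0,0,0,-1, -0.07,0.04,0,0,0,0,-1, -0.105,0.06,0,0,0,0,-1, -0.14,0.08,0,0,0,0,-1, -0.175,0.1,0,0,0,0,-1]'
python3 -m crank '[-0.035,0.02,0,0,0,0,-1, -0.07,0.04,0,0,0,0,-1, -0.105,0.06,0,0,0,0,-1, -0.14,0.08,0,0,0,0,-1, -0.175,0.1,0,0,0,0,-1]'
python3 - <<'E'
from h import *
need([.65,-.15,.24],-3.02)
E
```

```text
clock: 0.93
position: [0.4154, -0.3104, 0.2704]
tcp_rot: [3.139, -0.001, -3.022]
wrist_force: [-0.1, -0.7, -0.5]
gripper_width: 0.0853
clock: 1.35
position: [0.5784, -0.1886, 0.2702]
tcp_rot: [3.138, -0.001, -3.022]
wrist_force: [0.6, -0.5, 0.5]
gripper_width: 0.0854
shift [-0.0757  0.0296  0.0302] rotvec [ 0.0032 -0.0013 -0.0019]
```

```bash
python3 -m crank '[-0.035,0.015,0.01,0,0,0,-1, -0.075,0.03,0.03,0.003,0,0,-1, -0.075,0.03,0.03,0.003,0,0,-1, -0.075,0.03,0.03,0.003,0,0,-1]'
python3 - <<'E'
from h import *
s=state(); T=toolT(s)@get_calibration("wrist")["tool_from_camera"]
im,d=read_camera("wrist"); np.savez("w1.npz",im=im,d=d,T=T)
cv2.imwrite("pics/w1.png",im[:,:,::-1])
print(s["position"],s["tcp_rot"],s["joint_positions"])
E
```

```text
clock: 1.68
position: [0.6496, -0.1479, 0.236]
tcp_rot: [3.14, -0.008, -3.02]
wrist_force: [-0.9, 0.0, -1.3]
gripper_width: 0.0851
[ 0.64959775 -0.14792292  0.23604963] [ 3.13989204 -0.0077672  -3.01964946] [ 1.79156166e-02  4.56847259e-01  1.34341716e-01 -9.30558751e-04
 -1.25619271e+00 -1.46648391e+00]
```

View pics/w1.png

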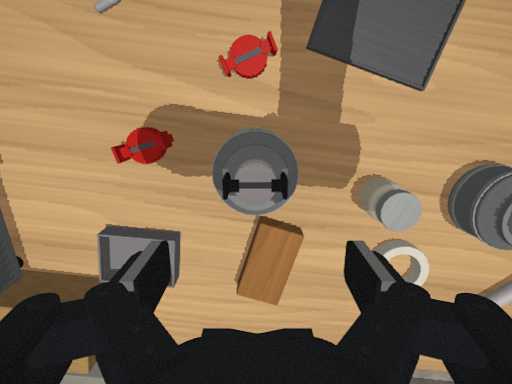

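The wrist view shows the cap at (256,182) with tabs at about (228,186) and (284,185), so the tab line is nearly along the tool y axis. I'll measure it more closely.

```bash
cat > m.py <<'E'
from h import *
import sys
def tabs(f,box,thr=40,ztop=.118,show=None):
    q=np.load(f); im,d,T=q["im"],q["d"],q["T"]
    P=cloud("wrist",d,T); x0,x1,y0,y1=box
    g=im.max(2); m=np.zeros(g.shape,bool); m[y0:y1,x0:x1]=(g[y0:y1,x0:x1]<thr)
    m&=(P[...,2]>ztop-.006)&(P[...,2]<ztop+.006)
    n,l,st,c=cv2.connectedComponentsWithStats(m.astype(np.uint8),connectivity=8)
    for i in np.argsort(-st[1:,4])[:2]+1:
        ys,xs=np.nonzero(l==i)
        W=np.array([plane("wrist",a,b,ztop,T) for a,b in zip(xs,ys)],np.float32)
        r=cv2.minAreaRect(W[:,:2].copy()*1000); 
        print(st[i],c[i].round(1),"centre",W.mean(0).round(4),"rect",[np.round(k,2) for k in r],"z",np.median(P[l==i][:,2]).round(4),"depth xy",np.median(P[l==i],0).round(4))
E
python3 - <<'E'
from m import *
tabs("w1.npz",(210,300,160,210))
q=np.load("w1.npz"); cv2.imwrite("pics/w1c.png",cv2.resize(q["im"][125:220,206:306],(800,600)[:2],interpolation=cv2.INTER_CUBIC)[:,:,::-1])
P=cloud("wrist",q["d"],q["T"]); print("cap top z",P[176:181,250:262].reshape(-1,3).mean(0),"flange",P[150:158,250:262].reshape(-1,3).mean(0))
E
```

```text
[283 178   5  21  90] [284.7 187.4] centre [ 0.6457 -0.122   0.118 ] rect [array([ 646.25, -121.63]), array([18.97,  3.65]), np.float64(8.41)] z 0.1167 depth xy [ 0.6454 -0.1218  0.1167]
[223 178   4  21  81] [224.5 187.6] centre [ 0.6526 -0.1765  0.118 ] rect [array([ 653.  , -176.49]), array([18.95,  2.76]), np.float64(5.43)] z 0.1167 depth xy [ 0.6531 -0.1766  0.1167]
cap top z [ 0.64402492 -0.14909662  0.10100635] flange [ 0.62422481 -0.15159218  0.0750629 ]
```

View pics/w1c.png

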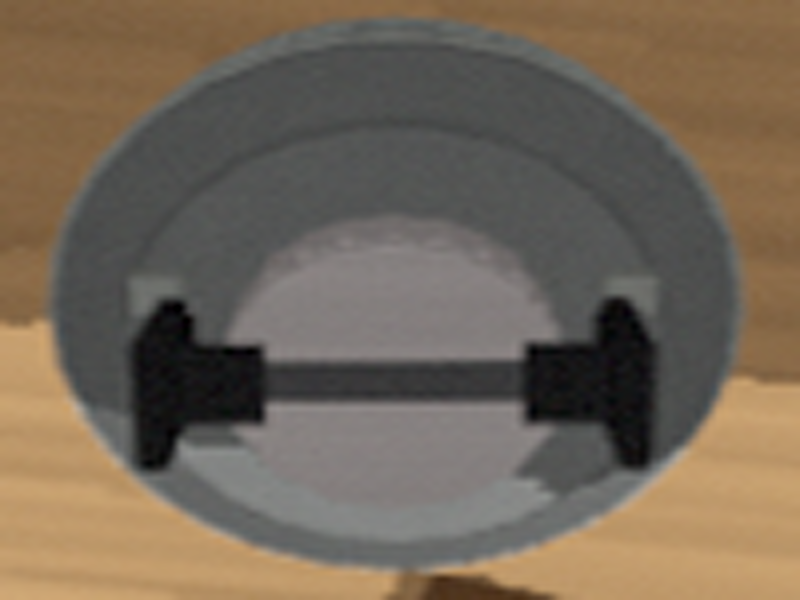

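```bash
python3 - <<'E'
from h import *
need([.6495,-.1496,.13],-3.017)
E
```

```text
shift [-0.0011 -0.0006  0.1081] rotvec [ 0.0008 -0.0054 -0.0038]
```

```bash
python3 -m crank '[0,0,0.035,0.001,-0.005,-0.004,-1, -0.001,-0.001,0.07,0.001,-0.005,-0.004,-1, -0.001,-0.001,0.1,0.001,-0.005,-0.004,-1, -0.001,-0.001,0.108,0.001,-0.005,-0.004,-1, -0.001,-0.001,0.108,0.001,-0.005,-0.004,-1]'
python3 - <<'E'
from m import *
s=state(); T=toolT(s)@get_calibration("wrist")["tool_from_camera"]
im,d=read_camera("wrist"); np.savez("w2.npz",im=im,d=d,T=T)
cv2.imwrite("pics/w2.png",im[:,:,::-1])
print(s["position"],s["tcp_rot"])
tabs("w2.npz",(190,330,190,330))
need([.6495,-.1496,.085],-3.017)
E
```

```text
clock: 2.15
position: [0.6473, -0.1511, 0.1286]
tcp_rot: [3.141, -0.005, -3.018]
wrist_force: [0.1, -0.7, 0.7]
gripper_width: 0.0852
[ 0.64728399 -0.15105059  0.12859896] [ 3.1413386  -0.00501701 -3.01821273]
[303 223   9  34 253] [306.7 239. ] centre [ 0.645  -0.1224  0.118 ] rect [array([ 645.42, -122.38]), array([20.25,  4.51]), np.float64(7.12)] z 0.1166 depth xy [ 0.6457 -0.1221  0.1166]
[206 223   9  34 222] [210.4 239.8] centre [ 0.6522 -0.1762  0.118 ] rect [array([ 652.16, -176.2 ]), array([20.25,  4.06]), np.float64(8.24)] z 0.1167 depth xy [ 0.6528 -0.1764  0.1167]
shift [-0.0006  0.0015  0.0461] rotvec [-0.0012 -0.0004 -0.0004]
```

View pics/w2.png

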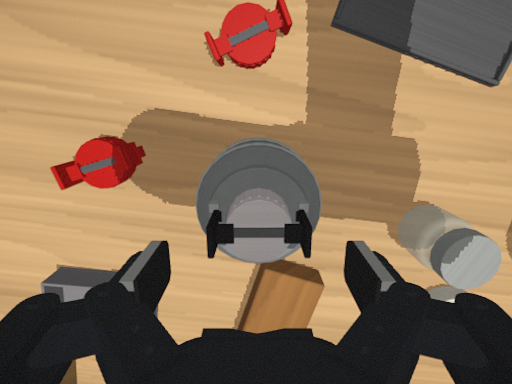

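```bash
python3 - <<'E'
from m import *
for k in range(2):
    s=state(); T=toolT(s)@get_calibration("wrist")["tool_from_camera"]
    im,d=read_camera("wrist"); np.savez("w3.npz",im=im,d=d,T=T)
    print(s["position"],s["tcp_rot"])
tabs("w3.npz",(190,330,190,330))
need([.649,-.1494,.085],-3.014)
E
```

```text
[ 0.64913441 -0.15113287  0.13114958] [-3.14037767e+00 -3.56908274e-04 -3.01740380e+00]
[ 0.65033665 -0.151011    0.13268745] [-3.13978911e+00  3.00119805e-03 -3.01704634e+00]
[302 216  10  33 239] [306.5 231.2] centre [ 0.6451 -0.1224  0.118 ] rect [array([ 645.7 , -122.38]), array([19.93,  4.63]), np.float64(7.02)] z 0.1166 depth xy [ 0.6456 -0.122   0.1166]
[208 215   8  34 214] [211.8 231.4] centre [ 0.6521 -0.1763  0.118 ] rect [array([ 652.27, -176.44]), array([20.61,  4.  ]), np.float64(4.92)] z 0.1167 depth xy [ 0.6527 -0.1764  0.1167]
shift [0.0019 0.0017 0.0484] rotvec [-0.0019  0.0047 -0.0029]
```

```bash
python3 -m crank '[0.001,0.001,0.012,-0.001,0.003,-0.003,-1, 0.002,0.002,0.024,-0.001,0.003,-0.003,-1, 0.002,0.002,0.034,-0.001,0.003,-0.003,-1, 0.002,0.002,0.038,-0.001,0.003,-0.003,-1, 0.002,0.002,0.038,-0.001,0.003,-0.003,-1]'
python3 - <<'E'
from h import *
need([.649,-.1494,.085],-3.014)
E
```

```text
clock: 2.72
position: [0.6483, -0.1491, 0.0944]
tcp_rot: [-3.141, -0.0, -3.014]
wrist_force: [-0.2, -0.0, 0.1]
gripper_width: 0.0853
shift [-0.0006 -0.0004  0.0094] rotvec [-0.0006 -0.0001  0.0001]
```

```bash
python3 -m crank '[-0.0005,-0.0004,0.005,0,0,0,-1, -0.0005,-0.0004,0.0085,0,0,0,-0.8, -0.0005,-0.0004,0.0085,0,0,0,-0.7, -0.0005,-0.0004,0.0085,0,0,0,-0.55, -0.0005,-0.0004,0.0085,0,0,0,-0.52]' 20
python3 - <<'E'
from m import *
need([.649,-.1494,.085],-3.014)
s=state(); T=toolT(s)@get_calibration("wrist")["tool_from_camera"]
im,d=read_camera("wrist"); np.savez("w4.npz",im=im,d=d,T=T)
cv2.imwrite("pics/w4.png",cv2.resize(im[190:384,120:390],(800,575))[:,:,::-1])
s=state();print(s["position"],s["tcp_rot"],s["gripper_width"],s["wrist_force"])
tabs("w4.npz",(190,330,190,350))
E
```

```text
clock: 3.13
position: [0.6491, -0.1495, 0.0861]
tcp_rot: [-3.141, 0.0, -3.014]
wrist_force: [-0.5, 0.1, -0.4]
gripper_width: 0.0647
shift [0.0001 0.0001 0.0011] rotvec [-0.0008  0.0004  0.0002]
[ 0.6491127  -0.14947369  0.08621351] [-3.14077856e+00  5.24847173e-04 -3.01376787e+00] 0.06495286158607103 [-0.85177462 -0.01486134  0.84294206]
[314 256  13  45 469] [319.9 277.4] centre [ 0.6447 -0.1225  0.118 ] rect [array([ 645.21, -122.56]), array([21.15,  4.87]), np.float64(7.19)] z 0.1166 depth xy [ 0.6456 -0.122   0.1166]
[190 254   9  46 339] [193.4 278.1] centre [ 0.652  -0.1755  0.118 ] rect [array([ 651.41, -175.29]), array([21.71,  3.43]), np.float64(3.79)] z 0.1164 depth xy [ 0.6533 -0.1759  0.1164]
```

View pics/w4.png

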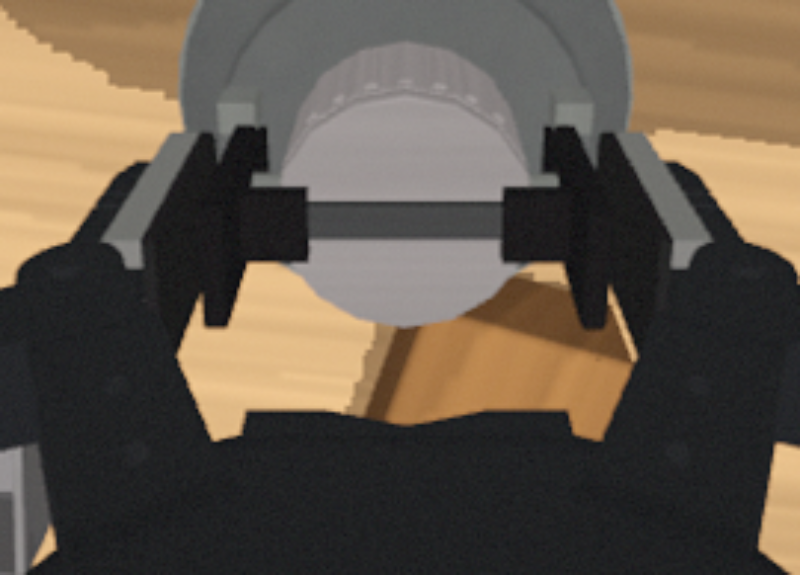

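The pads straddle the tabs evenly: pad, gap and tab on both sides, with tab outer faces at x≈205 and 607 in the crop. Squeezing gently now.

```bash
python3 -m crank '[0,0,0,0,0,0,-0.46, 0,0,0,0,0,0,-0.42, 0,0,0,0,0,0,-0.38, 0,0,0,0,0,0,-0.36]' 20
python3 -m crank '[0,0,0,0,0,0,-0.32, 0,0,0,0,0,0,-0.29, 0,0,0,0,0,0,-0.26, 0,0,0,0,0,0,-0.26]' 20
python3 -c "
from h import *
print(state()['wrist_force'],state()['ft_torque'])"
```

```text
clock: 3.52
position: [0.6494, -0.1496, 0.0871]
tcp_rot: [-3.14, 0.001, -3.014]
wrist_force: [-1.2, 0.1, 3.5]
gripper_width: 0.0585
clock: 3.85
position: [0.6495, -0.1497, 0.0879]
tcp_rot: [-3.14, 0.002, -3.013]
wrist_force: [-2.3, -0.3, 4.8]
gripper_width: 0.0541
[-2.28432335 -0.34709697  4.82539456] [ 0.0654397   0.51097374 -0.03251051]
```

```bash
python3 -m crank '[0,0,0,0,0,0,-0.22, 0,0,-0.001,0,0,0,-0.19, 0,0,-0.001,0,0,0,-0.17, 0,0,-0.001,0,0,0,-0.15, 0,0,-0.001,0,0,0,-0.13]' 20
python3 -m crank '[0,0,0,0,0,0,-0.1, 0,0,0,0,0,0,-0.08, 0,0,0,0,0,0,-0.08]' 20
python3 -c "
from h import *
print(state()['wrist_force'],state()['ft_torque'],state()['joint_positions'])"
```

```text
clock: 4.27
position: [0.6493, -0.1496, 0.0891]
tcp_rot: [-3.14, 0.001, -3.013]
wrist_force: [-2.1, 1.1, 3.2]
gripper_width: 0.0491
clock: 4.52
position: [0.6493, -0.1496, 0.0891]
tcp_rot: [-3.14, 0.001, -3.013]
wrist_force: [-1.2, 0.9, 3.0]
gripper_width: 0.0489
[-1.17508917  0.89234022  3.03966974] [0.21760154 0.38412467 0.00919239] [ 0.01635072  0.57188264 -0.05962711  0.0016229  -0.93772579 -1.45982543]
```

Squeezed home at about 49 mm with low wrist force. Now I'll turn anticlockwise, which is negative about tool z.

```bash
python3 -m crank '[0,0,0,0,0,-0.03,-0.08, 0,0,0,0,0,-0.06,-0.08, 0,0,0,0,0,-0.09,-0.08, 0,0,0,0,0,-0.12,-0.08]' 20
python3 -c "
from h import *
s=state();print(s['wrist_force'],s['ft_torque'],s['tcp_rot'])"
```

```text
clock: 4.85
position: [0.65, -0.1496, 0.0891]
tcp_rot: [-3.139, 0.003, -2.892]
wrist_force: [-0.0, 0.3, 0.8]
gripper_width: 0.0492
[-0.01007634  0.28392189  0.8253282 ] [ 0.13584596 -0.05075845 -0.02328233] [-3.13947464e+00  2.66427978e-03 -2.89186365e+00]
```

```bash
python3 -m crank '[0,0,0,0,0,-0.03,-0.08, 0,0,0,0,0,-0.06,-0.08, 0,0,0,0,0,-0.09,-0.08, 0,0,0,0,0,-0.12,-0.08, 0,0,0,0,0,-0.15,-0.08]' 20
python3 -c "
from h import *
s=state();print(s['wrist_force'],s['ft_torque'],s['tcp_rot'])"
python3 -m crank '[0,0,0,0,0,-0.03,-0.08, 0,0,0,0,0,-0.06,-0.08, 0,0,0,0,0,-0.09,-0.08, 0,0,0,0,0,-0.12,-0.08, 0,0,0,0,0,-0.15,-0.08]' 20
python3 - <<'E'
from m import *
s=state();print(s['wrist_force'],s['ft_torque'],s['tcp_rot'])
im,d=read_camera("wrist"); cv2.imwrite("pics/w5.png",cv2.resize(im[190:384,120:390],(800,575))[:,:,::-1])
E
```

```text
clock: 5.27
position: [0.6507, -0.1494, 0.0891]
tcp_rot: [-3.139, 0.004, -2.74]
wrist_force: [0.2, 1.0, 1.8]
gripper_width: 0.049
[0.2499439  0.98106045 1.79337963] [ 0.38627185 -0.05624006 -0.03737814] [-3.13866336  0.00389757 -2.74039006]
clock: 5.68
position: [0.6508, -0.1492, 0.0891]
tcp_rot: [-3.138, 0.004, -2.589]
wrist_force: [-1.4, 0.9, 3.3]
gripper_width: 0.0491
[-1.43456486  0.90401368  3.28040508] [ 0.34936927  0.33843986 -0.02644132] [-3.13824018  0.00366317 -2.58907433]
```

View pics/w5.png

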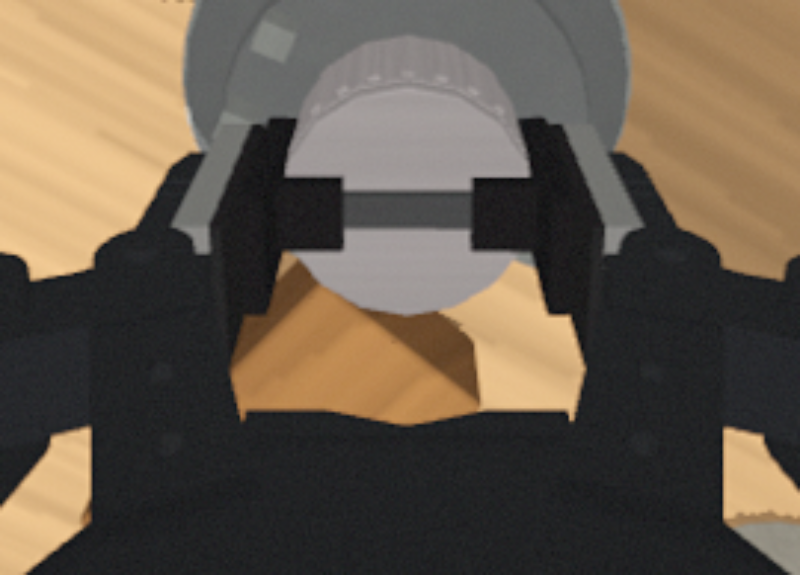

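The cap has turned about 24° with the gripper (slot in line with the pads, posts now off to the side). I'll go on in small steps and watch the torque.

```bash
cat > s.py <<'E'
from h import *
s=state();print(s['wrist_force'].round(2),"T",s['ft_torque'].round(3),"turned deg",np.degrees(s['tcp_rot'][2]+3.013).round(2))
E
python3 -m crank '[0,0,0,0,0,-0.02,-0.08, 0,0,0,0,0,-0.04,-0.08, 0,0,0,0,0,-0.06,-0.08]' 20; python3 s.py
python3 -m crank '[0,0,0,0,0,-0.02,-0.08, 0,0,0,0,0,-0.04,-0.08, 0,0,0,0,0,-0.06,-0.08]' 20; python3 s.py
```

```text
clock: 5.98
position: [0.6507, -0.1492, 0.0891]
tcp_rot: [-3.138, 0.003, -2.527]
wrist_force: [-0.4, 0.7, 3.5]
gripper_width: 0.0493
[-0.43  0.71  3.46] T [0.411 0.504 0.016] turned deg 27.87
clock: 6.23
position: [0.6508, -0.1492, 0.0891]
tcp_rot: [-3.138, 0.003, -2.465]
wrist_force: [-1.3, 1.3, 3.3]
gripper_width: 0.0491
[-1.28  1.33  3.35] T [ 0.335  0.491 -0.077] turned deg 31.41
```

```bash
python3 -m crank '[0,0,0,0,0,-0.02,-0.08, 0,0,0,0,0,-0.035,-0.08]' 20; python3 s.py
python3 -m crank '[0,0,0,0,0,-0.02,-0.08, 0,0,0,0,0,-0.035,-0.08]' 20; python3 s.py
```

```text
clock: 6.4
position: [0.6507, -0.1491, 0.0891]
tcp_rot: [-3.138, 0.003, -2.428]
wrist_force: [-1.5, 0.7, 3.0]
gripper_width: 0.0488
[-1.53  0.7   2.99] T [ 0.36   0.425 -0.094] turned deg 33.52
clock: 6.57
position: [0.6507, -0.1491, 0.0891]
tcp_rot: [-3.138, 0.003, -2.391]
wrist_force: [-1.1, 1.0, 2.9]
gripper_width: 0.049
[-1.1   1.02  2.92] T [ 0.4    0.488 -0.088] turned deg 35.63
```

```bash
sed -i 's/"turned deg"/"q6eff",s["joint_efforts"][5].round(3),"turned deg"/' s.py; python3 s.py
python3 -m crank '[0,0,0,0,0,-0.02,-0.08, 0,0,0,0,0,-0.035,-0.08]' 20; python3 s.py
python3 -m crank '[0,0,0,0,0,-0.02,-0.08, 0,0,0,0,0,-0.035,-0.08]' 20; python3 s.py
```

```text
[-1.1   1.02  2.92] T [ 0.4    0.488 -0.088] q6eff -0.015 turned deg 35.63
clock: 6.73
position: [0.6507, -0.1491, 0.0891]
tcp_rot: [-3.138, 0.003, -2.354]
wrist_force: [-1.8, 0.5, 3.6]
gripper_width: 0.0492
[-1.79  0.48  3.57] T [ 0.396  0.458 -0.088] q6eff -0.014 turned deg 37.74
clock: 6.9
position: [0.6507, -0.1491, 0.0891]
tcp_rot: [-3.138, 0.003, -2.317]
wrist_force: [-1.1, 0.9, 2.8]
gripper_width: 0.0491
[-1.12  0.92  2.81] T [ 0.303  0.398 -0.084] q6eff -0.015 turned deg 39.86
```

```bash

python3 -m crank '[0,0,0,0,0,-0.02,-0.08, 0,0,0,0,0,-0.035,-0.08]' 20|tail -2; python3 s.py
python3 -m crank '[0,0,0,0,0,-0.02,-0.08, 0,0,0,0,0,-0.035,-0.08]' 20|tail -2; python3 s.py
```

```text
wrist_force: [-2.1, 0.6, 2.5]
gripper_width: 0.049
[-2.12  0.55  2.46] T [ 0.33   0.387 -0.034] q6eff -0.017 turned deg 41.97
wrist_force: [-0.8, 1.0, 4.0]
gripper_width: 0.0492
[-0.77  0.98  3.95] T [ 0.34   0.396 -0.072] q6eff -0.013 turned deg 44.08
```

```bash

python3 -m crank '[0,0,0,0,0,-0.02,-0.08, 0,0,0,0,0,-0.035,-0.08]' 20|tail -2; python3 s.py
python3 -m crank '[0,0,0,0,0,-0.02,-0.08, 0,0,0,0,0,-0.035,-0.08]' 20|tail -2; python3 s.py
```

```text
wrist_force: [-1.4, 0.2, 2.7]
gripper_width: 0.0492
[-1.43  0.19  2.72] T [ 0.376  0.434 -0.092] q6eff -0.011 turned deg 46.19
wrist_force: [-1.3, 1.9, 2.8]
gripper_width: 0.049
[-1.34  1.87  2.76] T [ 0.362  0.444 -0.05 ] q6eff -0.011 turned deg 48.3
```

```bash

python3 -m crank '[0,0,0,0,0,-0.02,-0.08, 0,0,0,0,0,-0.035,-0.08]' 20|tail -2; python3 s.py
python3 -m crank '[0,0,0,0,0,-0.02,-0.08, 0,0,0,0,0,-0.035,-0.08]' 20|tail -2; python3 s.py
```

```text
wrist_force: [-1.6, 0.9, 3.3]
gripper_width: 0.049
[-1.62  0.9   3.31] T [ 0.272  0.479 -0.051] q6eff -0.012 turned deg 50.42
wrist_force: [-1.2, 0.6, 3.8]
gripper_width: 0.0487
[-1.25  0.62  3.77] T [ 0.333  0.486 -0.047] q6eff -0.013 turned deg 52.53
```

```bash

python3 -m crank '[0,0,0,0,0,-0.02,-0.08, 0,0,0,0,0,-0.035,-0.08]' 20|tail -2; python3 s.py
```

```text
wrist_force: [-1.6, 0.3, 2.3]
gripper_width: 0.0491
[-1.58  0.28  2.29] T [ 0.316  0.412 -0.128] q6eff -0.015 turned deg 54.64
```

```bash

python3 -m crank '[0,0,0,0,0,-0.02,-0.08, 0,0,0,0,0,-0.035,-0.08]' 20|tail -2; python3 s.py
```

```text
wrist_force: [-1.3, 1.7, 3.2]
gripper_width: 0.0489
[-1.27  1.66  3.22] T [ 0.286  0.422 -0.083] q6eff -0.017 turned deg 56.76
```

```bash

python3 -m crank '[0,0,0,0,0,-0.02,-0.08, 0,0,0,0,0,-0.03,-0.08]' 20|tail -2; python3 s.py
```

```text
wrist_force: [-0.2, 0.7, 3.5]
gripper_width: 0.049
[-0.15  0.72  3.5 ] T [ 0.274  0.414 -0.058] q6eff 0.052 turned deg 58.57
```

```bash

python3 -m crank '[0,0,0,0,0,-0.02,-0.08, 0,0,0,0,0,-0.03,-0.08]' 20|tail -2; python3 s.py
```

```text
wrist_force: [-1.1, 0.5, 2.2]
gripper_width: 0.049
[-1.14  0.48  2.19] T [ 0.303  0.444 -0.046] q6eff 0.062 turned deg 60.38
```

```bash

python3 -m crank '[0,0,0,0,0,-0.02,-0.08, 0,0,0,0,0,-0.03,-0.08]' 20|tail -2; python3 s.py
```

```text
wrist_force: [-2.3, 0.9, 4.0]
gripper_width: 0.0491
[-2.27  0.87  4.02] T [ 0.378  0.58  -0.094] q6eff 0.082 turned deg 62.18
```

```bash

python3 -m crank '[0,0,0,0,0,-0.02,-0.08, 0,0,0,0,0,-0.02,-0.08]' 20|tail -1; python3 s.py
```

```text
gripper_width: 0.0488
[-1.4   0.31  3.62] T [ 0.378  0.627 -0.137] q6eff 0.187 turned deg 63.39
```

```bash

python3 -m crank '[0,0,0,0,0,-0.02,-0.08, 0,0,0,0,0,-0.02,-0.08]' 20|tail -1; python3 s.py
```

```text
gripper_width: 0.0489
[-2.03  0.92  3.55] T [ 0.325  0.571 -0.134] q6eff 0.242 turned deg 64.59
```

```bash

python3 -m crank '[0,0,0,0,0,-0.02,-0.08, 0,0,0,0,0,-0.02,-0.08]' 20|tail -1; python3 s.py
```

```text
gripper_width: 0.0487
[-0.52  1.03  3.6 ] T [ 0.35   0.554 -0.129] q6eff 0.265 turned deg 65.79
```

```bash

python3 -m crank '[0,0,0,0,0,-0.02,-0.08, 0,0,0,0,0,-0.02,-0.08]' 20|tail -1; python3 s.py
```

```text
gripper_width: 0.0492
[-2.73  1.75  3.48] T [ 0.37   0.549 -0.244] q6eff 0.29 turned deg 66.99
```

```bash
for i in 1 2 3; do python3 -m crank '[0,0,0,0,0,0,-0.08]' 20|tail -1; python3 s.py; done
```

```text
gripper_width: 0.0487
[-1.51  1.09  3.64] T [ 0.4    0.581 -0.118] q6eff 0.191 turned deg 67.0
gripper_width: 0.0492
[-1.61  1.1   3.02] T [ 0.298  0.539 -0.197] q6eff 0.197 turned deg 67.0
gripper_width: 0.0493
[-1.18 -0.18  3.66] T [ 0.349  0.579 -0.223] q6eff 0.193 turned deg 67.01
```

The torque at rest averages about 0.19 N m, against about 0.07 before and under 0.1 possible from drag. It rose from about 63° on, so this is the stop. I'll ease back to about 61° and then lift slowly.

```bash
python3 -m crank '[0,0,0,0,0,0.03,-0.08, 0,0,0,0,0,0.06,-0.08, 0,0,0,0,0,0.1,-0.08, 0,0,0,0,0,0.1,-0.08]' 20; python3 s.py;  python3 -m crank '[0,0,0,0,0,0,-0.08, 0,0,0,0,0,0,-0.08]' 20; python3 s.py
```

```text
clock: 9.98
position: [0.6504, -0.1495, 0.0891]
tcp_rot: [-3.138, 0.0, -1.944]
wrist_force: [-0.5, 0.7, 3.2]
gripper_width: 0.0489
[-0.55  0.73  3.16] T [0.077 0.379 0.015] q6eff -0.19 turned deg 61.27
clock: 10.15
position: [0.6504, -0.1495, 0.0891]
tcp_rot: [-3.138, 0.0, -1.943]
wrist_force: [-1.5, 1.0, 4.9]
gripper_width: 0.0494
[-1.51  1.02  4.89] T [ 0.217  0.566 -0.05 ] q6eff 0.031 turned deg 61.33
```

```bash
python3 -m crank '[0,0,-0.0015,0,0,0,-0.08, 0,0,-0.003,0,0,0,-0.08]' 20; python3 s.py;  python3 -m crank '[0,0,-0.0015,0,0,0,-0.08, 0,0,-0.003,0,0,0,-0.08]' 20; python3 s.py
```

```text
clock: 10.32
position: [0.6501, -0.1494, 0.0911]
tcp_rot: [-3.139, 0.0, -1.942]
wrist_force: [-0.1, 0.2, -1.9]
gripper_width: 0.0491
[-0.08  0.17 -1.91] T [ 0.021  0.079 -0.021] q6eff 0.008 turned deg 61.35
clock: 10.48
position: [0.6499, -0.1493, 0.0932]
tcp_rot: [-3.139, 0.0, -1.942]
wrist_force: [0.5, -0.2, -0.8]
gripper_width: 0.0492
[ 0.49 -0.17 -0.79] T [-0.06  -0.105  0.047] q6eff 0.008 turned deg 61.34
```

```bash
python3 -m crank '[0,0,-0.004,0,0,0,-0.08, 0,0,-0.008,0,0,0,-0.08, 0,0,-0.012,0,0,0,-0.08, 0,0,-0.016,0,0,0,-0.08, 0,0,-0.02,0,0,0,-0.08]' 20; python3 s.py
python3 -m crank '[0,0,-0.005,0,0,0,-0.08, 0,0,-0.011,0,0,0,-0.08, 0,0,-0.018,0,0,0,-0.08, 0,0,-0.025,0,0,0,-0.08, 0,0,-0.032,0,0,0,-0.08]' 20; python3 s.py
python3 -m crank '[0,0,-0.01,0,0,0,-0.08, 0,0,-0.02,0,0,0,-0.08, 0,0,-0.03,0,0,0,-0.08, 0,0,-0.035,0,0,0,-0.08, 0,0,-0.035,0,0,0,-0.08]' 20; python3 s.py
python3 - <<'E'
from h import *
s=state(); 
im,d=read_camera("wrist"); cv2.imwrite("pics/w6.png",im[:,:,::-1])
im,d=read_camera("scene"); cv2.imwrite("pics/s6.png",cv2.resize(im[150:300,150:350],(800,600))[:,:,::-1])
E
```

```text
clock: 10.9
position: [0.6499, -0.1493, 0.1139]
tcp_rot: [-3.139, 0.0, -1.942]
wrist_force: [-0.4, -0.1, -1.6]
gripper_width: 0.049
[-0.39 -0.14 -1.61] T [ 0.016 -0.001  0.033] q6eff 0.0 turned deg 61.35
clock: 11.32
position: [0.6499, -0.1493, 0.1468]
tcp_rot: [-3.139, 0.001, -1.942]
wrist_force: [-0.1, 0.6, -2.3]
gripper_width: 0.0489
[-0.14  0.61 -2.28] T [ 0.007 -0.014  0.01 ] q6eff -0.0 turned deg 61.35
clock: 11.73
position: [0.6508, -0.1493, 0.1841]
tcp_rot: [-3.135, 0.002, -1.942]
wrist_force: [0.7, 0.4, -1.7]
gripper_width: 0.0488
[ 0.71  0.39 -1.67] T [ 0.021  0.031 -0.024] q6eff -0.0 turned deg 61.37
```

View pics/w6.png

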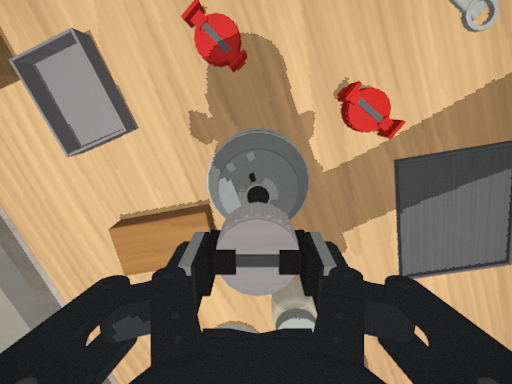

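View pics/s6.png

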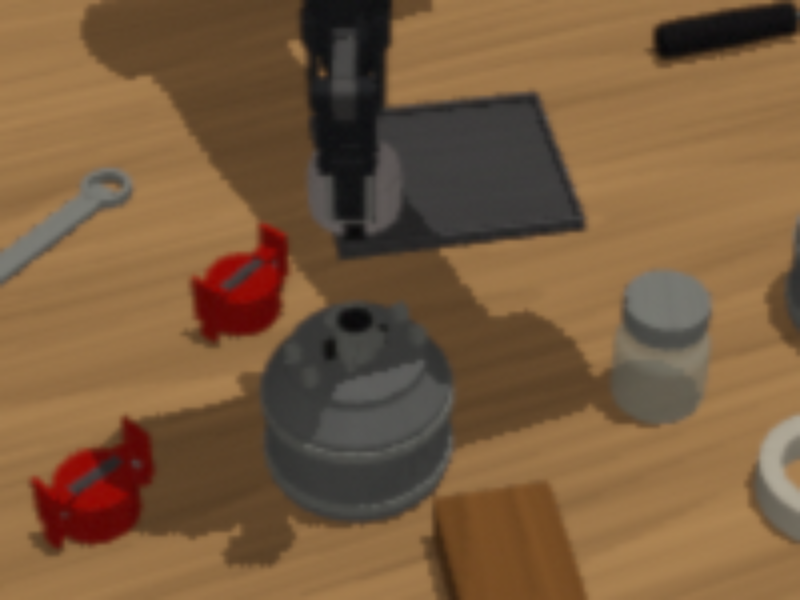

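The cap is off: the neck is bare at wrist (258,195), and the cap is held upright. Next is the carry to the tray.

```bash
python3 - <<'E'
from h import *
t=np.load("top0.npz")
print(plane("top",232.9,251,.01))
need([.456,-.0225,.12],-1.942)
E
```

```text
[ 0.45505627 -0.02242826  0.01      ]
shift [-0.0476  0.2266  0.0613] rotvec [-0.0029  0.001  -0.0004]
```

```bash
python3 -m crank '[-0.003,0.012,0,0,0,0,-0.08, -0.007,0.03,0,0,0,0,-0.08, -0.012,0.055,0,-0.002,0,0,-0.08, -0.018,0.08,0,-0.002,0,0,-0.08, -0.023,0.105,0,-0.002,0,0,-0.08]' 20; python3 s.py
python3 -m crank '[-0.005,0.025,0.005,0,0,0,-0.08, -0.01,0.05,0.015,0,0,0,-0.08, -0.016,0.075,0.03,0,0,0,-0.08, -0.021,0.095,0.04,0,0,0,-0.08, -0.023,0.11,0.045,0,0,0,-0.08]' 20; python3 s.py
python3 - <<'E'
from h import *
need([.456,-.0225,.05],-1.942)
E
```

```text
clock: 12.25
position: [0.5587, -0.0891, 0.1805]
tcp_rot: [3.141, 0.0, -1.943]
wrist_force: [0.3, 0.4, -1.5]
gripper_width: 0.0491
[ 0.28  0.4  -1.46] T [ 0.005 -0.042  0.013] q6eff 0.234 turned deg 61.31
clock: 12.67
position: [0.4616, -0.0272, 0.1339]
tcp_rot: [3.137, -0.002, -1.943]
wrist_force: [0.6, -0.1, -1.5]
gripper_width: 0.0488
[ 0.65 -0.09 -1.47] T [0.065 0.055 0.01 ] q6eff 0.137 turned deg 61.32
shift [-0.0025  0.0065  0.0839] rotvec [ 0.0047 -0.0016 -0.0007]
```

```bash
python3 -m crank '[-0.001,0.003,0.015,0.003,-0.001,0,-0.08, -0.002,0.006,0.035,0.003,-0.001,0,-0.08, -0.002,0.006,0.055,0.003,-0.001,0,-0.08, -0.002,0.006,0.07,0.003,-0.001,0,-0.08, -0.002,0.006,0.075,0.003,-0.001,0,-0.08]' 20; python3 -m crank '[0,0,0,0,0,0,-0.08, 0,0,0,0,0,0,-0.08, 0,0,0,0,0,0,-0.08]' 20; python3 s.py
python3 - <<'E'
from h import *
im,d=read_camera("wrist"); cv2.imwrite("pics/w7.png",im[:,:,::-1])
need([.456,-.0225,.0171],-1.942)
im,d=read_camera("scene"); cv2.imwrite("pics/s7.png",cv2.resize(im[120:240,180:340],(800,600))[:,:,::-1])
E
```

```text
clock: 13.08
position: [0.4543, -0.0235, 0.0566]
tcp_rot: [3.135, -0.004, -1.943]
wrist_force: [-0.5, -0.2, -1.5]
gripper_width: 0.049
clock: 13.33
position: [0.4549, -0.0234, 0.0572]
tcp_rot: [3.137, -0.003, -1.943]
wrist_force: [-0.5, -0.2, -2.1]
gripper_width: 0.0489
[-0.51 -0.22 -2.14] T [-0.012 -0.08   0.046] q6eff -0.0 turned deg 61.31
shift [-0.0013 -0.0007  0.0403] rotvec [ 0.0046 -0.0026 -0.0009]
```

View pics/s7.png

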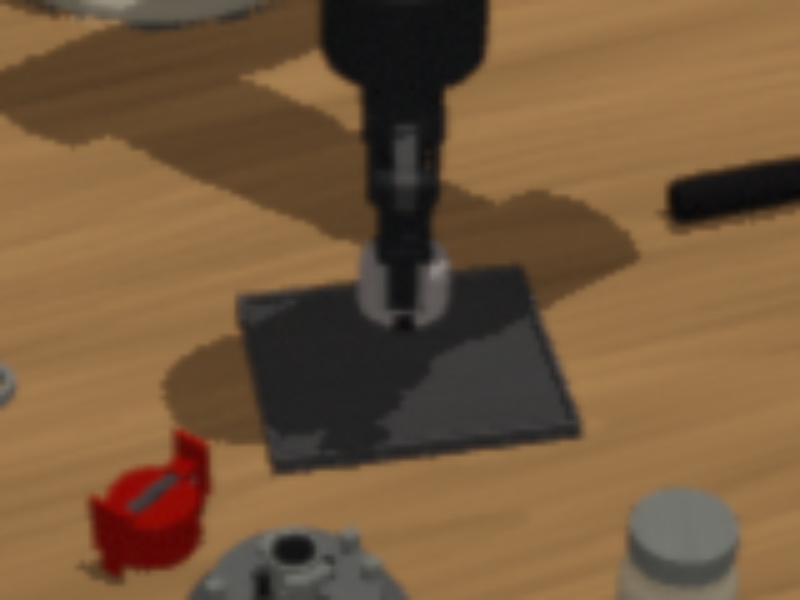

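View pics/w7.png

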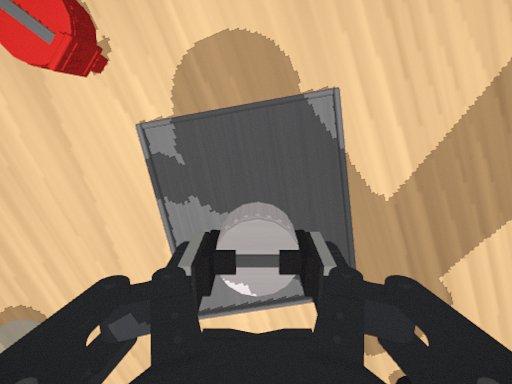

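The cap is upright over the tray (scene crop 403,290, consistent with 40 mm height). Lowering now, with a force check near the floor.

```bash
python3 -m crank '[-0.001,0,0.01,0.004,-0.002,0,-0.08, -0.001,0,0.02,0.004,-0.002,0,-0.08, -0.001,0,0.03,0.004,-0.002,0,-0.08, -0.001,0,0.034,0.004,-0.002,0,-0.08, -0.001,0,0.034,0.004,-0.002,0,-0.08]' 20; python3 s.py; python3 -m crank '[0,0,0.001,0,0,0,-0.08, 0,0,0.001,0,0,0,-0.08]' 20; python3 s.py
```

```text
clock: 13.85
position: [0.455, -0.0226, 0.0232]
tcp_rot: [3.14, -0.001, -1.943]
wrist_force: [-0.8, -0.1, -1.8]
gripper_width: 0.0486
[-0.77 -0.06 -1.81] T [-0.004 -0.039 -0.008] q6eff -0.0 turned deg 61.31
clock: 14.02
position: [0.4555, -0.0225, 0.0227]
tcp_rot: [3.141, -0.0, -1.943]
wrist_force: [-0.2, -0.3, -2.2]
gripper_width: 0.0485
[-0.21 -0.3  -2.2 ] T [0.041 0.074 0.03 ] q6eff 0.0 turned deg 61.31
```

```bash
python3 -m crank '[0,0,0.0015,0,0,0,-0.08, 0,0,0.003,0,0,0,-0.08, 0,0,0.003,0,0,0,-0.08]' 20; python3 s.py; python3 -m crank '[0,0,0.001,0,0,0,-0.08, 0,0,0.0015,0,0,0,-0.08,0,0,0.0015,0,0,0,-0.08]' 20; python3 s.py;
```

```text
clock: 14.27
position: [0.4556, -0.0224, 0.0198]
tcp_rot: [3.142, -0.0, -1.943]
wrist_force: [-0.4, 0.6, -2.2]
gripper_width: 0.049
[-0.4   0.57 -2.23] T [0.004 0.011 0.02 ] q6eff -0.0 turned deg 61.31
clock: 14.52
position: [0.4555, -0.0225, 0.0182]
tcp_rot: [3.141, -0.0, -1.943]
wrist_force: [0.6, -0.8, -1.5]
gripper_width: 0.0488
[ 0.61 -0.79 -1.55] T [-0.021 -0.002  0.041] q6eff -0.0 turned deg 61.31
```

```bash
python3 -m crank '[0,0,0.001,0,0,0,-0.08, 0,0,0.001,0,0,0,-0.08]' 20; python3 s.py; python3 -m crank '[0,0,0.001,0,0,0,-0.08, 0,0,0.001,0,0,0,-0.08]' 20; python3 s.py;
```

```text
clock: 14.68
position: [0.4556, -0.0224, 0.0171]
tcp_rot: [3.142, -0.0, -1.943]
wrist_force: [0.7, 0.5, -1.5]
gripper_width: 0.0494
[ 0.72  0.48 -1.47] T [0.057 0.039 0.045] q6eff -0.001 turned deg 61.31
clock: 14.85
position: [0.4556, -0.0225, 0.017]
tcp_rot: [-3.142, -0.001, -1.942]
wrist_force: [-3.3, 0.3, 7.9]
gripper_width: 0.0489
[-3.27  0.31  7.86] T [0.127 0.752 0.013] q6eff 0.012 turned deg 61.34
```

Contact at 17 mm TCP height, as computed. Releasing gradually.

```bash
python3 -m crank '[0,0,0,0,0,0,-0.2, 0,0,0,0,0,0,-0.25, 0,0,0.0005,0,0,0,-0.32, 0,0,0.001,0,0,0,-0.38, 0,0,0.001,0,0,0,-0.42]' 20; python3 s.py
python3 -m crank '[0,0,0,0,0,0,-0.46, 0,0,0,0,0,0,-0.55, 0,0,0,0,0,0,-0.75, 0,0,0,0,0,0,-1, 0,0,0,0,0,0,-1]' 20; python3 s.py
python3 -m crank '[0,0,0,0,0,0,-1, 0,0,0,0,0,0,-1, 0,0,0,0,0,0,-1]' 20
python3 - <<'E'
from h import *
s=state(); T=toolT(s)@get_calibration("wrist")["tool_from_camera"]
im,d=read_camera("wrist"); cv2.imwrite("pics/w8.png",im[:,:,::-1])
E
```

```text
clock: 15.27
position: [0.4556, -0.0225, 0.0158]
tcp_rot: [3.141, -0.001, -1.942]
wrist_force: [1.3, 1.0, 0.6]
gripper_width: 0.0608
[1.29 1.04 0.62] T [ 0.01  -0.049  0.016] q6eff -0.0 turned deg 61.34
clock: 15.68
position: [0.4557, -0.0225, 0.0159]
tcp_rot: [-3.142, -0.001, -1.942]
wrist_force: [0.2, 0.0, 0.0]
gripper_width: 0.0854
[0.15 0.04 0.  ] T [ 0.028 -0.003  0.038] q6eff 0.0 turned deg 61.35
clock: 15.93
position: [0.4557, -0.0225, 0.0159]
tcp_rot: [-3.142, -0.001, -1.942]
wrist_force: [0.3, 0.3, -0.7]
gripper_width: 0.0857
```

View pics/w8.png

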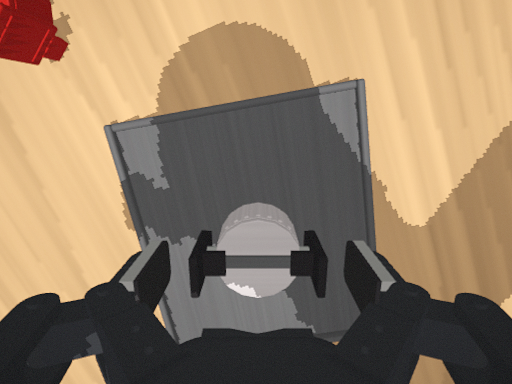

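The cap stands free between the open pads (cap at 258,262, tabs sprung out). I'll retreat straight up and check.

```bash
python3 -m crank '[0,0,-0.01,0,0,0,-1, 0,0,-0.03,0,0,0,-1, 0,0,-0.06,0,0,0,-1, 0,0,-0.09,0,0,0,-1, 0,0,-0.12,0,0,0,-1]'
python3 -m crank '[0,0,-0.02,0,0,0,-1, 0,0,-0.04,0,0,0,-1, 0,0,-0.05,0,0,0,-1, 0,0,-0.05,0,0,0,-1, 0,0,-0.05,0,0,0,-1]'
python3 -m crank '[0,0,0,0,0,0,-1, 0,0,0,0,0,0,-1, 0,0,0,0,0,0,-1, 0,0,0,0,0,0,-1, 0,0,0,0,0,0,-1]'
python3 - <<'E'
from m import *
s=state(); T=toolT(s)@get_calibration("wrist")["tool_from_camera"]
im,d=read_camera("wrist"); np.savez("w9.npz",im=im,d=d,T=T); cv2.imwrite("pics/w9.png",im[:,:,::-1])
tabs("w9.npz",(180,340,120,260),ztop=.046)
P=cloud("wrist",d,T); m=(P[...,2]>.025)&(P[...,2]<.034)&(abs(P[...,0]-.456)<.04)&(abs(P[...,1]+.022)<.04)
A=P[m]; print(len(A),A.mean(0),np.linalg.lstsq(np.c_[A[:,:2],np.ones(len(A))],A[:,2],rcond=None)[0])
im,d=read_camera("scene"); cv2.imwrite("pics/s9.png",im[:,:,::-1])
E
```

```text
clock: 16.4
position: [0.4553, -0.0225, 0.1371]
tcp_rot: [3.141, -0.001, -1.942]
wrist_force: [1.1, 0.4, -0.2]
gripper_width: 0.085
clock: 16.82
position: [0.4551, -0.0224, 0.1872]
tcp_rot: [3.141, -0.0, -1.943]
wrist_force: [-0.1, 0.1, -0.1]
gripper_width: 0.0855
clock: 17.23
position: [0.4549, -0.0225, 0.1866]
tcp_rot: [3.14, -0.001, -1.943]
wrist_force: [0.4, -0.1, 0.1]
gripper_width: 0.0854
[282 172   5  21  92] [284.  182.1] centre [ 0.43   -0.0116  0.046 ] rect [array([430.07, -11.62]), array([20.35,  3.98]), np.float64(70.32)] z 0.0447 depth xy [ 0.4301 -0.0111  0.0447]
[227 172   4  10  14] [227.6 175.6] centre [ 0.4794 -0.0378  0.046 ] rect [array([478.93, -36.7 ]), array([9.08, 2.94]), np.float64(67.15)] z 0.0446 depth xy [ 0.4798 -0.038   0.0446]
1390 [ 0.45587813 -0.02145742  0.02986382] [0.00135512 0.01439685 0.02955497]
```

View pics/w9.png

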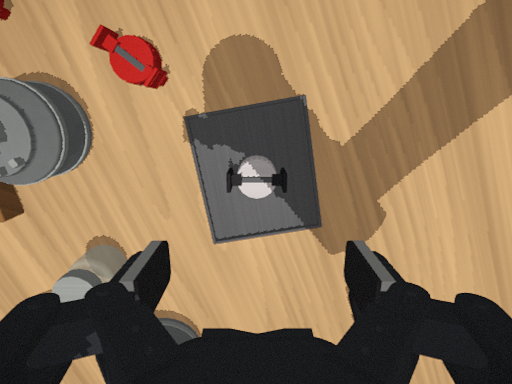

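View pics/s9.png

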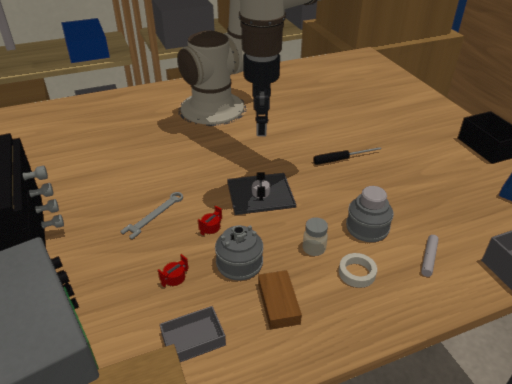

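The cap stands upright in the tray (wrist 257,178; scene 261,188). Its top is at 29.9 mm (30 expected) and tilted under 1°, its centre is within 2 mm of the tray centre, and the tabs are out. The other things look where they were.

```bash
python3 -c "
from plant import *
print(close_job())"
```

```text
the job is handed in; nothing more can be done
None
```

The cap is off the tabbed pot and standing upright in the shallow tray. I handed the job in at about 17 s of the 72 s allowed; no verdict was reported.

**What I did:** I squeezed both tabs home with 20 N (opening about 49 mm). I then turned the cap anticlockwise until the torque rose to about 0.2 N m at roughly 63–67°. After easing back to about 61°, I lifted the cap straight off. I lowered it onto the tray floor until I felt contact (about 8 N), opened the fingers gradually and backed away.

**Last checks:**
- **Position and tilt:** The cap's top face is at 29.9 mm (30 expected), tilted less than 1°, and its axis is within about 2 mm of the tray's centre.
- **Tabs:** They look sprung out in the pictures. I got no clean width reading, because one tab was only partly picked up by the colour mask.
- **Surroundings:** The gripper is well clear with no force on the wrist. The other things look unmoved by eye; I did not measure them again.

**Less certain:** The torque readings were noisy (about 0.03 N m), so I only know where the stop begins to within a couple of degrees. The cap still lifted off freely.

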